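# Change the label feeder to strip labels with its H-gate lever

### The job

Change the label feeder over to strip labels: push its lever with the fingertips through the H-shaped gate into the slot whose tile carries the single straight bar, until it is fully home at the end of that slot, then take the hand away. Push the knob gently from the side without gripping it, do not put the lever into either of the other two tiled slots on the way, and leave the things on the bench where they are.

Things in the scene. Friction and masses are not known exactly. Their poses are not given: they have to be found in the camera images.
- feeder: Label feeder bolted to the bench: grey box 200 (x) x 188 (y) x 104 mm high with a 6 mm aluminium gate plate on top. A 100 mm roll of labels sits on its -y flank, out to y = -174 mm and up to 112 mm high. Origin: centre of its underside, on the bench. z up, x along the gate's slots (at yaw 0 away from the robot), y across them.
- gate (a point): Centre of the H-shaped opening, on the plate's top face, 110 mm straight above the feeder's origin, same axes. Two slots along x at y = +30 and -30 mm (15 mm wide, from x = -40 to +40), joined by a cross channel along y at x = 0 (18 mm wide, rounded corners). Four slot ends; the lever changes sides only at x = 0 (lever_along within about 0.05 rad of 0).
- knob: Black ball knob, 34 mm diameter, on a 10 mm steel lever; origin at the ball's centre, 130 mm from the lever's pivot, which is inside the feeder on its z axis, 30 mm above the bench. With s = lever_side, a = lever_along, the ball is at x = 130 sin a, y = 130 cos a sin s, z = 30 + 130 cos a cos s mm in the feeder's frame (about 160 mm high upright, 143 mm in a slot's end).
- lever_side (a joint): Sideways tilt of the lever, rad: 0 upright, positive towards the feeder's +y. Stops at -0.359 and +0.359, the centre lines of the two slots (in a slot it may read up to 0.05 less). No spring: it stays where it is left; about 3 N at the knob moves it.
- lever_along (a joint): Tilt of the lever along the slots, rad: 0 in the cross channel, positive towards the feeder's +x. Stops at -0.38 and +0.38, the slot ends. No spring: it stays where it is left; about 3 N at the knob moves it. It starts in the slot end at -x, +y, which has no tile.
- tile_strip: The named tile: white, 44 x 44 x 3 mm, with one raised black straight bar (9 x 36 mm, 3 mm high, across the slot). Fixed on the gate plate just beyond the slot end it marks: 70 mm from the H's centre along the feeder's x and 30 mm along its y. Which of the two slot ends on the -y side (+x or -x) it marks changes from run to run. Origin: centre of its underside.
- tile_disc: Tile of the same make and size with a raised black solid disc, 34 mm diameter, marking the other slot end on the -y side. Fixed in place.
- tile_frame: Tile of the same make and size with a raised black square frame, 36 mm outside, marking the slot end at +x, +y. Fixed in place.
- label_roll: Loose bystander, leave alone: upright ring-shaped roll of labels, 80 mm across, 60 mm high. Origin: on its underside.
- tape_roll: Loose bystander, leave alone: amber ring of packing tape lying flat, 90 mm across, 48 mm high. Origin: on its underside.
- bottle: Loose bystander, leave alone: small white bottle, 44 mm across, 95 mm high. Origin: on its underside.
- carton: Loose bystander, leave alone: small closed cardboard carton 70 x 100 x 45 mm. Origin: on its underside.
- adapter: Loose bystander, leave alone: black power adapter 45 x 75 x 30 mm. Origin: on its underside.

How it is judged:
By the outcome, as a careful person would: the job done as asked, in the order asked, and still so for the second after the job is handed in, with the robot touching nothing.
It also fails if it takes over 48 s, if anything falls off the work surface, if the arm or the gripper's body presses on something with over 40 N, if the wrist force passes 120 N, or if a joint passes its speed limit or range.

### The arm

A 6-joint arm with a two-finger parallel gripper is mounted at the origin on the work surface. World frame = base frame: x ahead of the robot, y to its left, z up, the work surface at z = 0. Lengths are in mm, angles in rad, forces in N, time in s.
With the tool pointing down it reaches from about 275 to 775 mm from the base axis. Payload 14.6 kg.
Tool frame: the origin (TCP) lies midway between the tips of the shut fingers; the grasp point (between the pads) lies 19 mm behind it; z points along the fingers, y is the line along which they close (so a half turn about z gives the same grasp; the last joint's range is limited). The gripper opens to 85 mm and grips with 20 to 120 N. Pads are 22 mm wide; open, the fingers measure 114 mm over their backs; the gripper's body (76 mm by 85 mm) begins 54 mm behind the grasp point. The pads swing forward as they close: fully open they stand 13 mm farther back than shut.
Start: joints at [-1.363, 0.263, -0.048, 1.259, 0, 1.415], TCP at [186.313, -490.832, 231.278] pointing down, gripper open.
Joint ranges: [-2.65, 2.65], [-0.89, 1.7], [-1.18, 1.37], [-2.13, 2.11], [-1.35, 1.29], [-3.14, 3.14]. Speed limits (rad/s): [1.89, 1.89, 2.57, 2.79, 3.14, 3.14].

### API

Orientations are given as a unit quaternion [x, y, z, w].
In Python, from rig import env gives the robot as it stands.
- The arm moves only by the tool send_rows, never from a script. Its argument "plan" is a list of rows, each a list of 6 numbers: the shift along the tool's x, y, z in m, then the turn, a rotation vector about the tool's x, y, z in rad. A call has 1 to 20 rows; each row shifts and turns the commanded pose from where the row before left it, along the tool's axes as they then stand; what a row does not reach is not made up. A row lasts 1/8 s, in which the tool goes at most 62.5 mm and 10.7 degrees, less where a joint would pass 70% of its speed; a pose out of reach is approached as far as the arm can. A call with a gripper value outside its range is refused whole. "fingers" is the finger opening in m, from 0 to 0.0854, set as the call begins (left out, the last holds). The fingers move at their own pace and stop on an object; "squeeze" is the grip in N (left out, the last holds). Time passes only in rows, so rows that do not move let the fingers close. It gives the time, the measured TCP pose, the force, the opening and the grip force at its end, in the units of the state.
- env.state(): the state, without advancing time (a new reading comes with each control period).
- env.snapshot(name): name is "side" or "top" or "wrist"; returns a dict with "frame" (480x640x3 uint8, blue, green, red), "z_map" (480x640 float32, mm along the optical axis (not along the pixel's ray), 0 where there is no reading), "intrinsics" (3x3 intrinsics, pixels), "k1" (the pictures are not rectified: a ray, as slopes to the right and down, at radius r is drawn at 1 + k1 r^2 times it, then the intrinsics apply), "R" (3x3) and "t" (3): a world point X has camera coordinates R X + t; the wrist camera has in their place "mount" (4x4, takes a point from camera to tool coordinates, whose origin is the TCP and whose axes are the flange's). Camera axes: x right, y down, z forward; pixel columns grow to the right and rows downward; lengths in mm; the calibration is good to about 2 mm. A picture is of the moment at which its call begins: read the wrist's pose just before it.
- env.hand_in(): hands the job in; it is judged then, once.
Trained networks look in the newest picture that a camera, given by its name, has taken for a name from the list of things; names that differ only in an ending like _2 or _b are one class to them, and where a whole thing is asked for, a point or a joint stands for the part that bears it (a point fixed in the world has none). Each returns a list of dicts, best first, with "conf" (0 to 1); they miss things now and then, are a little off and sometimes report something else, mostly with a low value. They report only what shows in the picture. A call takes as long as a camera call.
- env.find_in(query, camera): "extent" ([left, top, right, bottom] in pixels, round what is visible of it).
The state is a dict: "time": time; "q": joint angles; "qd": joint speeds; "tau": joint torques, N m; "eef_pos": TCP position; "eef_rot": TCP orientation; "wrist_force": force on the tool from outside, world axes, zero at the start; "wrist_torque": the same for the moment, N m; "gripper_width": finger opening in mm; "grasp_force": force on a finger pad.
Only numpy, scipy, OpenCV 4.12 (cv2) and the standard library are available. Lean on these libraries where they do the work, as an engineer would, in place of code of your own. Each camera call takes 0.05 s, during which the arm holds its last target. There are 200 camera calls.

## Working session

There is one attempt and no reset: what is moved stays moved. The work goes in short steps, Python scripts to look and compute and a tool call to move; the robot and the scene stay as the last step left them, time stands still between calls to the robot, and variables do not carry over. Pictures are saved under pics/ and viewed, at most 10 in all, crops included, and the job is handed in when it is done.

Besides the shell and the picture viewer there is one more tool, called after "Call:" as name(argument=value, ...) on one line, values as JSON. send_rows: Moves the arm, as the interface text tells. Its arguments: {"type":"object","properties":{"plan":{"type":"array"},"fingers":{"type":"number"},"squeeze":{"type":"number"}},"required":["plan"]}

```bash
mkdir -p pics; cat > h.py <<'E'
import numpy as np, cv2
from rig import env
def world(s,u,v,z=None):
    K=s["intrinsics"];k=s["k1"]
    p=cv2.undistortPoints(np.array([[[u,v]]],float),np.array(K,float),np.array([k,0,0,0.]))[0,0]
    z=s["z_map"][int(round(v)),int(round(u))] if z is None else z
    return np.array(s["R"]).T@(np.array([p[0]*z,p[1]*z,z])-np.array(s["t"]))
E
python3 - <<'E'
from h import *
st=env.state();print({k:np.round(v,3) for k,v in st.items()})
for c in("top","side"):
    s=env.snapshot(c);cv2.imwrite(f"pics/{c}1.png",s["frame"])
    for n in("feeder","knob","tile_strip","tile_disc","tile_frame","label_roll","tape_roll","bottle","carton","adapter"):
        for d in env.find_in(n,c)[:2]:
            e=d["extent"];u,v=(e[0]+e[2])/2,(e[1]+e[3])/2
            print(c,n,round(d["conf"],2),np.round(e),np.round(world(s,u,v)))
E
```

```text
{'time': np.float64(0.0), 'q': array([-1.363,  0.263, -0.049,  1.259, -0.   ,  1.416]), 'qd': array([ 0.001,  0.   , -0.001, -0.   , -0.001, -0.001]), 'tau': array([-5.0000e-03, -6.3761e+01,  3.8456e+01,  1.4000e-02, -0.0000e+00,
        0.0000e+00]), 'eef_pos': array([ 186.266, -490.551,  230.826]), 'eef_rot': array([ 0.984,  0.18 , -0.   , -0.001]), 'wrist_force': array([-0.575,  0.156,  0.001]), 'wrist_torque': array([-0.003,  0.015, -0.03 ]), 'grasp_force': np.float64(0.0), 'gripper_width': np.float64(85.293)}
top feeder 0.77 [310. 205. 451. 319.] [ 541. -116.  105.]
top knob 0.56 [342. 256. 358. 275.] [525. -46. 163.]
top tile_frame 0.71 [356. 211. 376. 234.] [625. -84. 111.]
top tile_frame 0.63 [321. 179. 339. 206.] [702.  -6.  73.]
top label_roll 0.88 [277. 234. 311. 271.] [574.  76.   1.]
top tape_roll 0.59 [360. 175. 397. 217.] [ 715. -125.   -1.]
top bottle 0.76 [322. 181. 342. 204.] [703. -10.  72.]
top carton 0.88 [417. 189. 465. 226.] [ 678. -264.   44.]
top adapter 0.84 [448. 273. 487. 304.] [ 493. -322.   32.]
top adapter 0.65 [381. 216. 403. 240.] [ 614. -140.  111.]
side feeder 0.81 [255. 238. 388. 385.] [ 533. -179.  100.]
side feeder 0.57 [294. 232. 311. 264.] [527. -62. 148.]
side knob 0.62 [289. 236. 308. 265.] [519. -64. 145.]
side knob 0.43 [351. 276. 379. 291.] [ 616. -145.  116.]
side tile_strip 0.65 [349. 274. 374. 294.] [ 611. -144.  115.]
side tile_disc 0.86 [267. 276. 293. 295.] [ 477. -117.  116.]
side tile_frame 0.75 [348. 255. 374. 275.] [626. -89. 115.]
side label_roll 0.5 [305. 238. 326. 246.] [582.  90.  58.]
side tape_roll 0.63 [388. 283. 437. 334.] [731. -94.  -1.]
side tape_roll 0.58 [293. 233. 308. 269.] [524. -62. 143.]
side bottle 0.65 [378. 243. 404. 290.] [704. -35.  61.]
side carton 0.9 [392. 335. 452. 402.] [ 670. -289.   45.]
side adapter 0.93 [299. 397. 334. 452.] [ 488. -343.   29.]
side adapter 0.55 [349. 276. 374. 291.] [ 612. -141.  115.]
```

View pics/top1.png

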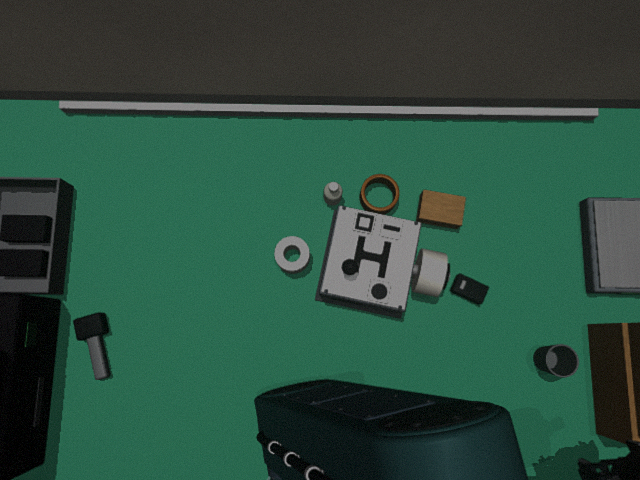

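View pics/side1.png

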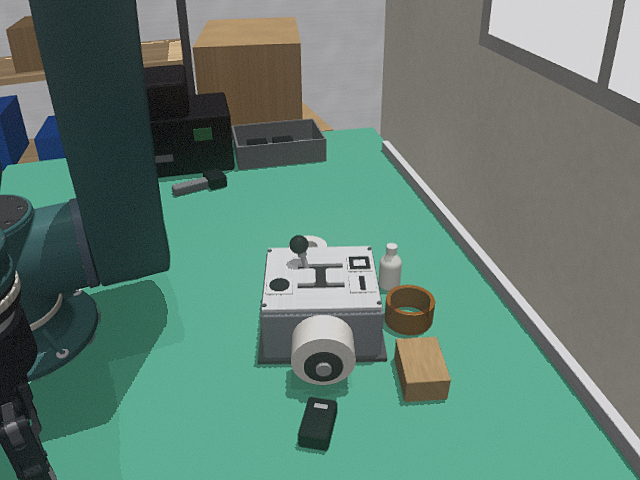

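The pictures show the bar tile at +x/-y: top px (391,228), side (361,283). The disc is at -x/-y, top (379,291), and the frame at +x/+y, top (365,222). The knob is at top (350,267), in the -x/+y end as expected. So the route is +x to the centre, across to -y, then +x to the end.

```bash
cat >> h.py <<'E'
def white_tile(s,u,v): return world(s,u,v)
def fit(P,Q):
    P=np.array(P,float);Q=np.array(Q,float);p=P-P.mean(0);q=Q-Q.mean(0)
    th=np.arctan2((p[:,0]*q[:,1]-p[:,1]*q[:,0]).sum(),(p*q).sum())
    R=np.array([[np.cos(th),-np.sin(th)],[np.sin(th),np.cos(th)]])
    t=Q.mean(0)-R@P.mean(0);return th,t,np.linalg.norm(P@R.T+t-Q,axis=1)
E
python3 - <<'E'
from h import *
F=dict(strip=(70,-30),disc=(-70,-30),frame=(70,30))
px={"top":dict(strip=(391,228),disc=(379,291),frame=(365,222)),"side":dict(strip=(361.5,283.5),disc=(279.5,284.5),frame=(360.5,263.5))}
for c in px:
    s=env.snapshot(c);g=cv2.cvtColor(s["frame"],cv2.COLOR_BGR2GRAY)
    Q=[]
    for n,(u,v) in px[c].items():
        # refine on black mark centroid near the seed
        u0,v0=int(u),int(v);r=11 if c=="top" else 9
        w=np.clip(110.-g[v0-r:v0+r+1,u0-r:u0+r+1],0,60)
        m=cv2.moments(w.astype(np.float32));uu,vv=u0-r+m["m10"]/m["m00"],v0-r+m["m01"]/m["m00"]
        # intersect ray with z=115 plane
        a=world(s,uu,vv,500.);b=world(s,uu,vv,1500.);k=(115.5-a[2])/(b[2]-a[2]);X=a+k*(b-a)
        Q.append(X[:2]);print(c,n,round(uu,1),round(vv,1),np.round(X),np.round(world(s,uu,vv)))
    th,t,e=fit(list(F.values()),Q);print(c,"yaw",round(th,3),"origin",np.round(t,1),"res",np.round(e,1))
E
```

```text
top strip 391.7 227.3 [ 615. -139.  116.] [ 615. -140.  113.]
top disc 378.7 291.1 [ 477. -110.  116.] [ 477. -110.  115.]
top frame 364.7 221.3 [627. -81. 116.] [628. -81. 113.]
top yaw -0.209 origin [552.  -95.5] res [0.4 0.7 0.4]
side strip 361.7 282.4 [ 612. -140.  116.] [ 613. -137.  113.]
side disc 278.9 284.4 [ 476. -112.  116.] [ 476. -110.  114.]
side frame 360.0 262.7 [626. -83. 116.] [627. -80. 113.]
side yaw -0.208 origin [550.7 -97.3] res [1.4 0.4 1.2]
```

Call:
send_rows(plan=[[0, 0, 0, 0, 0, 0.1425], [0, 0, 0, 0, 0, 0.1425], [0, 0, 0, 0, 0, 0.1425], [0, 0, 0, 0, 0, 0.1425], [0.013, -0.036, 0, 0, 0, 0], [0.013, -0.036, 0, 0, 0, 0], [0.013, -0.036, 0, 0, 0, 0], [0.013, -0.036, 0, 0, 0, 0], [0.013, -0.036, 0, 0, 0, 0], [0.013, -0.036, 0, 0, 0, 0], [0.013, -0.036, 0, 0, 0, 0], [0.013, -0.036, 0, 0, 0, 0], [0.013, -0.036, 0, 0, 0, 0], [0.013, -0.036, 0, 0, 0, 0], [0.013, -0.036, 0, 0, 0, 0], [0.013, -0.036, 0, 0, 0, 0], [0.013, -0.036, 0, 0, 0, 0], [0.013, -0.036, 0, 0, 0, 0]], fingers=0, squeeze=20)

```text
time: 3.45
eef_pos: [468.7, -33.9, 231.4]
eef_rot: [0.995, -0.103, 0.0, 0.0]
wrist_force: [0.3, -1.5, -0.2]
gripper_width: -0.1
grasp_force: 0.0
```

```bash
cat >> h.py <<'E'
from scipy.spatial.transform import Rotation as Ro
TH=-0.208;O=np.array([551.5,-96.2])
def feed(X):
    c,s=np.cos(TH),np.sin(TH);d=np.array(X[:2])-O;return np.array([c*d[0]+s*d[1],-s*d[0]+c*d[1],X[2]])
def where():
    st=env.state();R=Ro.from_quat(st["eef_rot"]).as_matrix();print("t",round(st["time"],2),"tcp feeder",np.round(feed(st["eef_pos"]),1),"yaw",round(np.arctan2(R[1,0],R[0,0]),3),"zax",np.round(R[:,2],3),"F",np.round(st["wrist_force"],1),"w",round(st["gripper_width"],1));return st,R
def wristcam(name):
    st,R=where();s=env.snapshot("wrist");M=np.array(s["mount"]);Rc=R@M[:3,:3];tc=R@M[:3,3]+st["eef_pos"]
    s["R"]=Rc.T;s["t"]=-Rc.T@tc;cv2.imwrite(f"pics/{name}.png",s["frame"]);return s
E
python3 - <<'E'
from h import *
s=wristcam("w1")
for n in("knob","tile_strip","tile_disc","tile_frame"):
    for d in env.find_in(n,"wrist")[:2]:
        e=d["extent"];print(n,round(d["conf"],2),np.round(e),np.round(feed(world(s,(e[0]+e[2])/2,(e[1]+e[3])/2)),1))
E
```

```text
t 3.45 tcp feeder [-93.9  43.9 231.4] yaw -0.207 zax [ 0. -0. -1.] F [ 0.3 -1.5 -0.2] w -0.1
knob 0.61 [294. 124. 346. 186.] [-31.7  44.4 163. ]
tile_strip 0.79 [397.   3. 464.  20.] [ 54.7 -26.4 113.9]
tile_disc 0.77 [388. 166. 454. 226.] [-65.6 -29.6 116.2]
tile_frame 0.9 [300.   0. 369.  20.] [ 54.5  35.2 116.6]
```

View pics/w1.png

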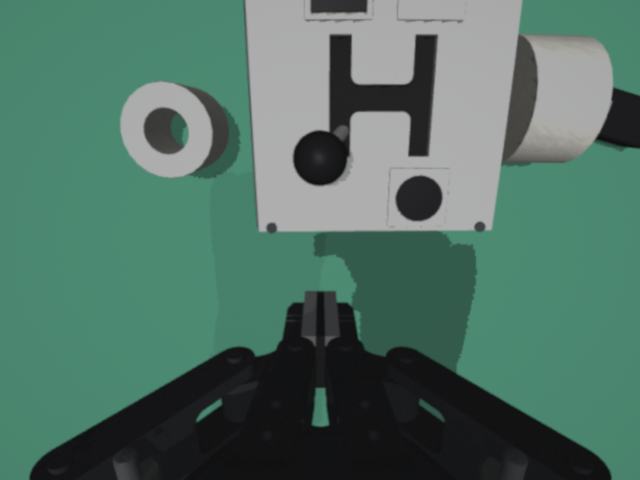

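The wrist view shows the knob at (320,157), the H's cross channel at row 97, and the disc at (419,198). I'll locate the ball by fitting a sphere to its depth points.

```bash
cat >> h.py <<'E'
from scipy.optimize import least_squares
def ball(s,lo=135):
    """fit lever angles to depth points of the black ball (feeder frame)"""
    g=s["frame"].max(2);z=s["z_map"];v,u=np.where((g<70)&(z>0))
    P=cv2.undistortPoints(np.stack([u,v],1).astype(float)[:,None],np.array(s["intrinsics"],float),np.array([s["k1"],0,0,0.]))[:,0]
    zz=z[v,u];X=(np.c_[P*zz[:,None],zz]-np.array(s["t"]))@np.array(s["R"])
    c,n=np.cos(TH),np.sin(TH);d=X[:,:2]-O;Y=np.c_[c*d[:,0]+n*d[:,1],-n*d[:,0]+c*d[:,1],X[:,2]]
    Y=Y[(abs(Y[:,0])<75)&(abs(Y[:,1])<70)&(Y[:,2]>lo)&(Y[:,2]<182)]
    B=lambda q:np.array([130*np.sin(q[1]),130*np.cos(q[1])*np.sin(q[0]),30+130*np.cos(q[1])*np.cos(q[0])])
    best=None
    for s0 in(-.35,0,.35):
        for a0 in(-.35,0,.35):
            r=least_squares(lambda q:np.linalg.norm(Y-B(q),axis=1)-17,[s0,a0],loss="soft_l1",f_scale=2)
            if best is None or r.cost<best.cost:best=r
    f=least_squares(lambda p:np.linalg.norm(Y-p,axis=1)-17,B(best.x),loss="soft_l1",f_scale=2)
    print("n",len(Y),"side,along",np.round(best.x,3),"ball",np.round(B(best.x),1),"free",np.round(f.x,1),"med",round(np.median(abs(f.fun)),1))
E
python3 - <<'E'
from h import *
ball(wristcam("w2"))
for c in("top","side"):ball(env.snapshot(c))
E
```

```text
t 3.7 tcp feeder [-94.4  42.4 231.2] yaw -0.207 zax [-0. -0. -1.] F [-0.4  0.6 -0.6] w 0.1
n 2250 side,along [ 0.364 -0.273] ball [-35.1  44.5 147. ] free [-35.2  44.6 147.1] med 0.3
n 0 side,along [-0.35 -0.35] ball [-44.6 -41.9 144.7] free [-44.6 -41.9 144.7] med nan
n 242 side,along [ 0.361 -0.297] ball [-38.1  43.9 146.3] free [-38.   43.9 146.1] med 0.8
  return _methods._mean(a, axis=axis, dtype=dtype,
  ret = ret.dtype.type(ret / rcount)
```

Call:
send_rows(plan=[[0, 0, 0.02, 0, 0, 0], [0, 0, 0.02, 0, 0, 0], [0, 0, 0.02, 0, 0, 0], [0, 0, 0.02, 0, 0, 0], [0, 0, 0.02, 0, 0, 0], [0, 0, 0, 0, 0, 0], [0.008, 0, 0, 0, 0, 0], [0.008, 0, 0, 0, 0, 0], [0.006, 0, 0, 0, 0, 0], [0.004, 0, 0, 0, 0, 0], [0.004, 0, 0, 0, 0, 0], [0.004, 0, 0, 0, 0, 0], [0.004, 0, 0, 0, 0, 0], [0.004, 0, 0, 0, 0, 0], [0.004, 0, 0, 0, 0, 0], [0.004, 0, 0, 0, 0, 0], [0.004, 0, 0, 0, 0, 0], [0, 0, 0, 0, 0, 0]])

```text
time: 6.1
eef_pos: [521.3, -46.3, 131.2]
eef_rot: [0.995, -0.103, 0.0, 0.0]
wrist_force: [-2.2, 1.1, 0.9]
gripper_width: 0.2
grasp_force: 1.1
```

```bash
python3 - <<'E'
from h import *
ball(wristcam("w3"));ball(env.snapshot("side"))
cv2.imwrite("pics/w3c.png",cv2.imread("pics/w3.png"))
E
```

```text
t 6.1 tcp feeder [-39.8  42.6 131.2] yaw -0.207 zax [ 0. -0. -1.] F [-2.2  1.1  0.9] w 0.2
n 11592 side,along [ 0.339 -0.114] ball [-14.8  42.9 151.8] free [-18.4  44.3 160. ] med 4.5
n 382 side,along [ 0.192 -0.193] ball [-24.9  24.3 155.2] free [-25.5  25.2 160.8] med 4.9
```

View pics/w3.png

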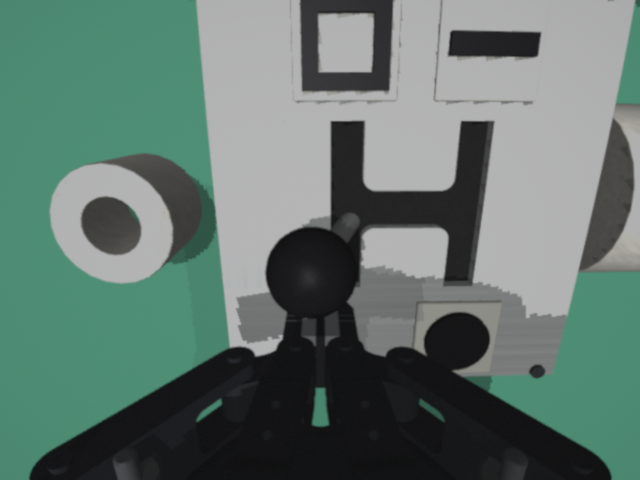

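The ball now touches the fingers at (312,272), and the lever is at (350,220), near the channel. The gripper's pixels spoiled the fit, so I'll mask them.

```bash
sed -i 's/def ball(s,lo=135):/def ball(s,lo=135,vmax=480,box=None):/; s/v,u=np.where((g<70)&(z>0))/v,u=np.where((g<70)\&(z>0)\&(np.arange(480)[:,None]<vmax))/' h.py
python3 - <<'E'
from h import *
s=wristcam("w4");ball(s,vmax=300)
for n in ("tile_strip","tile_frame"):
    e=env.find_in(n,"wrist")[0]["extent"];print(n,np.round(feed(world(s,(e[0]+e[2])/2,(e[1]+e[3])/2)),1))
E
```

```text
t 6.2 tcp feeder [-40.   42.6 131.3] yaw -0.207 zax [ 0. -0. -1.] F [-1.4  0.2  0.6] w -0.4
n 5587 side,along [ 0.364 -0.083] ball [-10.8  46.2 151. ] free [-11.3  46.5 151.6] med 0.3
tile_strip [ 68.1 -25.7 116.9]
tile_frame [ 69.6  33.3 113.1]
```

Call:
send_rows(plan=[[0.003, 0, 0, 0, 0, 0], [0.003, 0, 0, 0, 0, 0], [0.003, 0, 0, 0, 0, 0], [0.002, 0, 0, 0, 0, 0], [0, 0, 0, 0, 0, 0]])

```text
time: 6.98
eef_pos: [531.9, -48.5, 131.2]
eef_rot: [0.995, -0.103, 0.0, 0.0]
wrist_force: [-2.8, 1.9, 1.2]
gripper_width: 0.0
grasp_force: 1.2
```

```bash
python3 - <<'E'
from h import *
s=wristcam("w5");ball(s,vmax=300)
E
```

```text
t 6.97 tcp feeder [-29.   42.6 131.2] yaw -0.207 zax [ 0. -0. -1.] F [-2.8  1.9  1.2] w 0.0
n 5493 side,along [ 0.365 -0.   ] ball [-1.000e-01  4.640e+01  1.514e+02] free [ -0.6  46.8 152.2] med 0.3
```

View pics/w5.png

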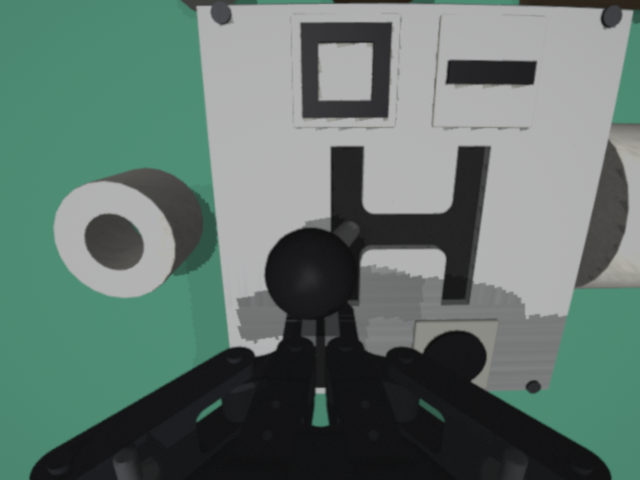

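Lever (350,232) is centred on the cross channel (row about 229). Next I go around the ball to its +y side.

Call:
send_rows(plan=[[-0.007, 0, 0, 0, 0, 0], [-0.008, 0, 0, 0, 0, 0], [0, -0.012, 0, 0, 0, 0], [0, -0.018, 0, 0, 0, 0], [0, -0.018, 0, 0, 0, 0], [0.012, 0, 0, 0, 0, 0], [0.016, 0, 0, 0, 0, 0], [0.016, 0, 0, 0, 0, 0], [0, 0, 0, 0, 0, 0], [0, 0.005, 0, 0, 0, 0], [0, 0.005, 0, 0, 0, 0], [0, 0.004, 0, 0, 0, 0], [0, 0.004, 0, 0, 0, 0], [0, 0.004, 0, 0, 0, 0], [0, 0.004, 0, 0, 0, 0], [0, 0.004, 0, 0, 0, 0], [0, 0.004, 0, 0, 0, 0], [0, 0, 0, 0, 0, 0]])

```text
time: 9.28
eef_pos: [561.4, -55.0, 132.1]
eef_rot: [0.996, -0.093, 0.002, -0.005]
wrist_force: [-0.3, 3.0, 16.3]
gripper_width: -0.1
grasp_force: 7.3
```

```bash
python3 - <<'E'
from h import *
s=wristcam("w6");ball(s,vmax=300)
for n in ("tile_strip","tile_frame"):
    for d in env.find_in(n,"wrist")[:1]: e=d["extent"];print(n,np.round(feed(world(s,(e[0]+e[2])/2,(e[1]+e[3])/2)),1))
E
```

```text
t 9.28 tcp feeder [  1.2  42.4 132.1] yaw -0.186 zax [ 0.004  0.01  -1.   ] F [-0.3  3.  16.3] w -0.1
n 253 side,along [0.356 0.217] ball [ 28.   44.2 149. ] free [ 30.1  43.  140.2] med 0.3
tile_strip [ 72.7 -26.1 115.8]
tile_frame [ 73.2  32.5 112.9]
```

View pics/w6.png

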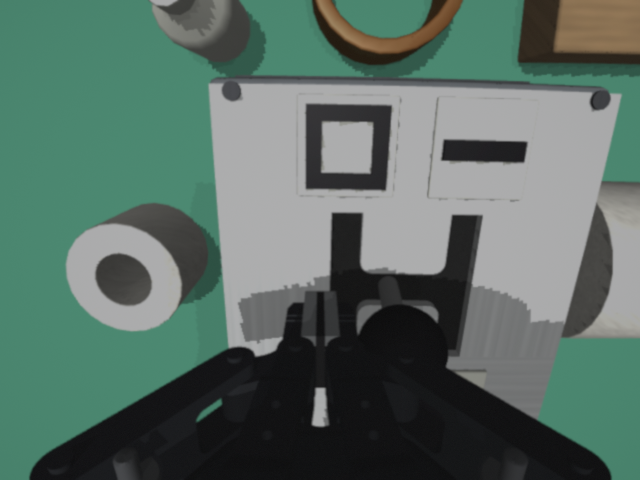

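The lever (385,285) is inside the cross channel, about half way over, but the gripper's splayed linkage is resting on the ball: 16 N upward. I'll back off and raise so that only the tips push.

Call:
send_rows(plan=[[0, 0, -0.005, 0, 0, 0], [0, 0, -0.005, 0, 0, 0], [0, -0.005, -0.005, 0, 0, 0], [0, -0.005, 0, 0, 0, 0], [0, 0, 0, 0, 0, 0]])

```text
time: 10.05
eef_pos: [562.7, -44.4, 146.0]
eef_rot: [0.996, -0.092, 0.0, -0.006]
wrist_force: [0.8, -0.6, 0.5]
gripper_width: -0.3
grasp_force: 0.0
```

```bash
python3 - <<'E'
from h import *
s=wristcam("w7");ball(s,vmax=480)
s=env.snapshot("side");ball(s);cv2.imwrite("pics/s7.png",cv2.resize(s["frame"][200:330,220:420],None,fx=4,fy=4))
E
```

```text
t 10.05 tcp feeder [  0.2  53.  146. ] yaw -0.185 zax [ 0.002  0.011 -1.   ] F [ 0.8 -0.6  0.5] w -0.3
n 7286 side,along [0.213 0.065] ball [  8.5  27.4 156.8] free [ 14.6  32.1 171.3] med 5.5
n 362 side,along [ 0.1  -0.01] ball [ -1.3  12.9 159.3] free [ -1.3  13.4 160.4] med 2.0
```

View pics/s7.png

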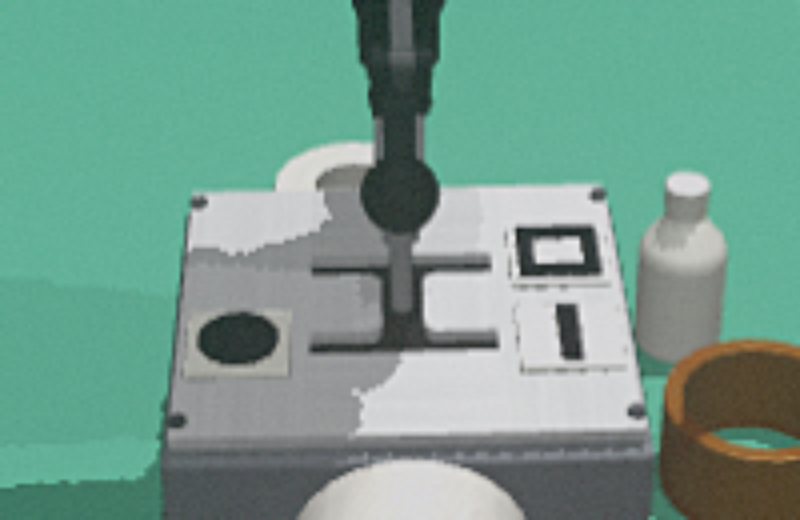

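The side view shows the lever inside the cross channel: ball at about y=13 and x=-1 (side about 0.1). Next I push on across with the tips.

Call:
send_rows(plan=[[0, 0.003, 0, 0, 0, 0.022], [0, 0.004, 0, 0, 0, 0], [0, 0.004, 0, 0, 0, 0], [0, 0.004, 0, 0, 0, 0], [0, 0.004, 0, 0, 0, 0], [0, 0.004, 0, 0, 0, 0], [0, 0.004, 0, 0, 0, 0], [0, 0.004, 0, 0, 0, 0], [0, 0.004, 0, 0, 0, 0], [0, 0.004, 0, 0, 0, 0], [0, 0.004, 0, 0, 0, 0], [0, 0.004, 0, 0, 0, 0], [0, 0.004, 0, 0, 0, 0], [0, 0.003, 0, 0, 0, 0], [0, 0.003, 0, 0, 0, 0], [0, 0.003, 0, 0, 0, 0], [0, 0, 0, 0, 0, 0]])

```text
time: 12.28
eef_pos: [550.3, -103.9, 145.4]
eef_rot: [0.995, -0.104, 0.0, -0.005]
wrist_force: [0.8, 1.7, -0.8]
gripper_width: -0.3
grasp_force: 0.5
```

```bash
python3 - <<'E'
from h import *
where()
s=env.snapshot("side");ball(s);cv2.imwrite("pics/s8.png",cv2.resize(s["frame"][200:330,220:420],None,fx=4,fy=4))
E
```

```text
t 12.28 tcp feeder [  0.4  -7.7 145.4] yaw -0.208 zax [ 0.002  0.011 -1.   ] F [ 0.8  1.7 -0.8] w -0.3
n 387 side,along [-0.288 -0.007] ball [ -0.9 -36.9 154.7] free [ -0.9 -36.9 154.4] med 1.4
```

View pics/s8.png

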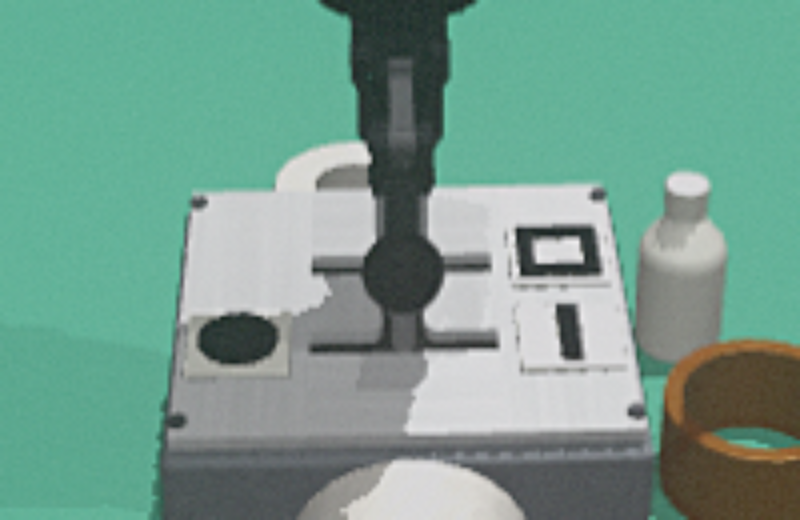

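Lever is nearly across (side about -0.29). I'll push the last 10 mm to the side stop, then go around to the ball's -x side.

Call:
send_rows(plan=[[0, 0.003, 0, 0, 0, 0], [0, 0.003, 0, 0, 0, 0], [0, 0.002, 0, 0, 0, 0], [0, 0.002, 0, 0, 0, 0], [0, 0, 0, 0, 0, 0]])

```text
time: 12.95
eef_pos: [548.5, -111.3, 145.1]
eef_rot: [0.995, -0.103, 0.001, -0.008]
wrist_force: [4.3, 18.2, -1.1]
gripper_width: -0.1
grasp_force: 9.0
```

```bash
python3 - <<'E'
from h import *
where();ball(env.snapshot("side"))
E
```

```text
t 12.95 tcp feeder [  0.2 -15.4 145.1] yaw -0.206 zax [ 0.003  0.016 -1.   ] F [ 4.3 18.2 -1.1] w -0.1
n 390 side,along [-0.336 -0.006] ball [ -0.8 -42.9 152.7] free [ -0.8 -42.9 152.5] med 1.4
```

Call:
send_rows(plan=[[0, -0.006, 0, 0, 0, 0], [0, -0.014, 0, 0, 0, 0], [-0.014, 0, 0, 0, 0, 0], [-0.018, 0, 0, 0, 0, 0], [-0.018, 0, 0, 0, 0, 0], [0, 0.014, 0, 0, 0, 0], [0, 0.018, 0, 0, 0, 0], [0, 0.016, 0, 0, 0, 0], [0, 0, 0.006, 0, 0, 0], [0, 0, 0.006, 0, 0, 0], [0, 0, 0, 0, 0, 0]])

```text
time: 14.38
eef_pos: [493.4, -129.9, 132.3]
eef_rot: [0.995, -0.103, -0.0, -0.006]
wrist_force: [-0.4, -0.1, -0.7]
gripper_width: -0.3
grasp_force: 0.0
```

```bash
python3 - <<'E'
from h import *
ball(wristcam("w9"),vmax=300)
E
```

```text
t 14.38 tcp feeder [-49.9 -45.  132.3] yaw -0.207 zax [ 0.001  0.012 -1.   ] F [-0.4 -0.1 -0.7] w -0.3
n 7393 side,along [-0.343  0.012] ball [  1.6 -43.8 152.4] free [  1.8 -43.2 151.8] med 0.3
```

View pics/w9.png

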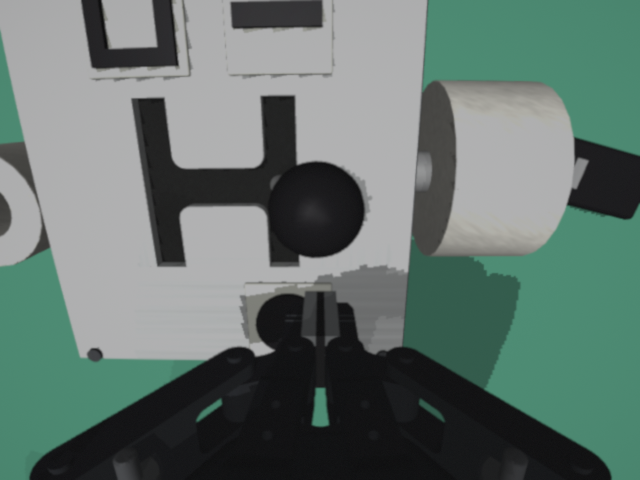

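The finger stands squarely behind the knob (316,209), and the lever is in the -y slot at the channel. Next, the push +x towards the bar tile.

Call:
send_rows(plan=[[0.008, 0, 0, 0, 0, 0], [0.008, 0, 0, 0, 0, 0], [0.004, 0, 0, 0, 0, 0], [0.004, 0, 0, 0, 0, 0], [0.004, 0, 0, 0, 0, 0], [0.004, 0, 0, 0, 0, 0], [0.004, 0, 0, 0, 0, 0], [0.004, 0, 0, 0, 0, 0], [0.004, 0, 0, 0, 0, 0], [0.004, 0, 0, 0, 0, 0], [0.004, 0, 0, 0, 0, 0], [0.004, 0, 0, 0, 0, 0], [0.004, 0, 0, 0, 0, 0], [0.004, 0, 0, 0, 0, 0], [0, 0, 0, 0, 0, 0]])

```text
time: 16.3
eef_pos: [556.7, -143.7, 132.9]
eef_rot: [0.995, -0.104, 0.001, -0.005]
wrist_force: [-1.6, 0.5, -1.6]
gripper_width: 0.2
grasp_force: 1.1
```

```bash
python3 - <<'E'
from h import *
ball(wristcam("w10"),vmax=300);ball(env.snapshot("side"))
E
```

```text
t 16.3 tcp feeder [ 14.9 -45.4 132.9] yaw -0.208 zax [ 0.002  0.011 -1.   ] F [-1.6  0.5 -1.6] w 0.2
n 5525 side,along [-0.338  0.341] ball [ 43.4 -40.6 145.6] free [ 43.4 -40.5 145.5] med 0.3
n 395 side,along [-0.379  0.224] ball [ 28.8 -46.9 147.8] free [ 30.6 -60.3 157.3] med 4.0
```

Call:
send_rows(plan=[[0.002, 0, 0, 0, 0, 0], [0.002, 0, 0, 0, 0, 0], [0.002, 0, 0, 0, 0, 0], [0.001, 0, 0, 0, 0, 0], [0, 0, 0, 0, 0, 0]])

```text
time: 17.02
eef_pos: [563.3, -145.0, 133.0]
eef_rot: [0.995, -0.104, 0.0, -0.006]
wrist_force: [-2.6, 0.9, -1.9]
gripper_width: -0.3
grasp_force: 1.4
```

```bash
python3 - <<'E'
from h import *
ball(wristcam("w11"),vmax=300)
E
```

```text
t 17.02 tcp feeder [ 21.6 -45.3 133. ] yaw -0.208 zax [ 0.002  0.011 -1.   ] F [-2.6  0.9 -1.9] w -0.3
n 5448 side,along [-0.337  0.394] ball [ 50.  -39.7 143.3] free [ 50.  -39.7 143.3] med 0.3
```

Not at the stop yet: the force is still only about 3 N. I'll push on until it rises.

Call:
send_rows(plan=[[0.001, 0, 0, 0, 0, 0], [0.001, 0, 0, 0, 0, 0], [0.001, 0, 0, 0, 0, 0], [0, 0, 0, 0, 0, 0]])

```text
time: 17.58
eef_pos: [565.4, -145.3, 132.7]
eef_rot: [0.995, -0.104, -0.0, -0.006]
wrist_force: [-6.4, 2.3, -2.5]
gripper_width: -0.0
grasp_force: 3.6
```

Call:
send_rows(plan=[[0.001, 0, 0, 0, 0, 0], [0.001, 0, 0, 0, 0, 0], [0, 0, 0, 0, 0, 0]])

```text
time: 17.95
eef_pos: [566.7, -145.5, 132.4]
eef_rot: [0.995, -0.104, -0.001, -0.006]
wrist_force: [-10.7, 2.6, -2.8]
gripper_width: -0.0
grasp_force: 5.4
```

Call:
send_rows(plan=[[0.0015, 0, 0, 0, 0, 0], [0.0015, 0, 0, 0, 0, 0], [0, 0, 0, 0, 0, 0]])

```text
time: 18.32
eef_pos: [568.5, -145.7, 131.9]
eef_rot: [0.995, -0.104, -0.002, -0.006]
wrist_force: [-16.1, 3.7, -2.0]
gripper_width: 0.0
grasp_force: 8.2
```

```bash
python3 - <<'E'
from h import *
ball(wristcam("w12"),vmax=300)
E
```

```text
t 18.32 tcp feeder [ 26.8 -44.9 131.9] yaw -0.207 zax [-0.003  0.013 -1.   ] F [-16.1   3.7  -2. ] w 0.0
n 4788 side,along [-0.337  0.402] ball [ 50.8 -39.5 142.9] free [ 50.8 -39.5 142.9] med 0.3
```

The ball has stopped moving (50 to 50.8 mm) while the force climbed to 16 N, so it is at the stop. I'll back away, go up, and check.

Call:
send_rows(plan=[[-0.004, 0, 0, 0, 0, 0], [-0.012, 0, 0, 0, 0, 0], [-0.02, 0, 0, 0, 0, 0], [-0.02, 0, 0, 0, 0, 0], [-0.02, 0, -0.02, 0, 0, 0], [0, 0, -0.03, 0, 0, 0], [0, 0, -0.03, 0, 0, 0], [0, 0, -0.03, 0, 0, 0], [0, 0, 0, 0, 0, 0], [0, 0, 0, 0, 0, 0]])

```text
time: 19.62
eef_pos: [496.4, -132.2, 242.7]
eef_rot: [0.995, -0.104, 0.001, -0.006]
wrist_force: [0.4, -0.1, 0.2]
gripper_width: 0.1
grasp_force: 0.0
```

```bash
python3 - <<'E'
from h import *
s=wristcam("w13");ball(s,vmax=300);print(np.round(env.state()["qd"],3))
E
```

```text
t 19.62 tcp feeder [-46.5 -46.6 242.7] yaw -0.208 zax [ 0.003  0.011 -1.   ] F [ 0.4 -0.1  0.2] w 0.1
n 2308 side,along [-0.337  0.401] ball [ 50.8 -39.6 142.9] free [ 50.8 -39.6 143. ] med 0.3
[-0.001  0.006 -0.002  0.006  0.001  0.002]
```

View pics/w13.png

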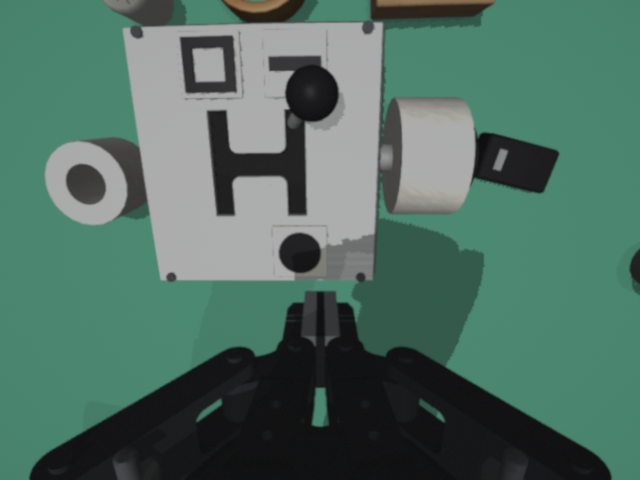

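The knob (312,93) is home in the bar tile's slot end, the bystanders are in place, and the hand is clear.

```bash
python3 -c "
from rig import env
print(env.hand_in())"
```

```text
the job is handed in; nothing more can be done
None
```

The lever is home at the end of the single-bar (strip) tile's slot, the hand is clear and the job was handed in at about 20 s; at one point in the cross channel the gripper linkage rested on the knob (about 16 N), so I raised the hand and pushed on with the fingertips only.

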